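# Open the vaccine case and stop its temperature logger

### The arm

A 7-joint arm with a two-finger parallel gripper is mounted at the origin on the work surface. World frame = base frame: x ahead of the robot, y to its left, z up, the work surface at z = 0. Lengths are in m, angles in degrees, forces in N, time in s.
With the tool pointing down it reaches from about 0.425 to 0.875 m from the base axis. Payload 4.7 kg.
Tool frame: the origin (TCP) lies on the mounting face of the last link; the fingertips stand 182 mm ahead of it and the grasp point (between the pads) lies 164 mm ahead of it; z points along the fingers, y is the line along which they close (so a half turn about z gives the same grasp; the last joint's range is limited). The gripper opens to 87 mm and grips with 3 to 60 N. Pads are 19 mm wide; open, the fingers measure 117 mm over their backs; the gripper's body (75 mm by 190 mm) begins 51 mm behind the grasp point.
Start: joints at [-72.875, 18.392, -4.016, 83.108, 1.295, 78.541, -3.26], TCP at [0.183, 0.624, 0.405] pointing down, gripper open.
Joint ranges: [-163.93, 163.93], [-17.29, 119.83], [-79.2, 71.16], [3.27, 140.29], [-89.18, 269.18], [5.43, 117.66], [-154.24, 154.24]. Speed limits (degrees/s): [147.25, 147.25, 180, 180, 180, 180, 180].

### API

Orientations are given as [roll, pitch, yaw] about the fixed x, y, z axes, in that order (R = Rz(yaw) Ry(pitch) Rx(roll)).
In Python, from cell import env gives the robot as it stands.
- The arm moves only by the tool servo_tool, never from a script. Its argument "plan" is a list of rows, each an object with "xyz": the shift along the tool's x, y, z in cm, a list of three; "twist": the turn, a rotation vector about the tool's x, y, z in degrees, a list of three; "jaw": the closure, from 0 (fully open) to 1 (shut). In form: [{"xyz": [x, y, z], "twist": [wx, wy, wz], "jaw": jaw}, ...]. A call has 1 to 10 rows; each row is the pose to reach, as a shift and turn from the pose commanded when the call began, along the tool's axes at that moment; what a row does not reach only later rows make up. A row lasts 1/12 s, in which the tool goes at most 41.7 mm and 7.16 degrees, less where a joint would pass 70% of its speed; a pose out of reach is approached as far as the arm can. A call with a gripper value outside its range is refused whole. The fingers move at their own pace and stop on an object; "newtons" is the grip in N (left out, the last holds). Time passes only in rows, so rows that repeat a pose let the fingers close. It gives the time, the measured TCP pose, the force, the opening and the grip force at its end, in the units of the state.
- env.get_obs(): the state, without advancing time (a new reading comes with each control period).
- env.read_camera(name): name is "scene" or "top" or "wrist"; returns a dict with "img" (420x560x3 uint8, red, green, blue), "camera_matrix" (3x3 intrinsics, pixels), "R" (3x3) and "t" (3): a world point X has camera coordinates R X + t. Camera axes: x right, y down, z forward; pixel columns grow to the right and rows downward; lengths in m; the calibration is good to about 2 mm. A picture is of the moment at which its call begins. There is no depth.
- env.sign_off(): hands the job in; it is judged then, once.
The state is a dict: "time_s": time; "qpos": joint angles; "joint_velocities": joint speeds; "effort": joint torques, N m; "tool_pos": TCP position; "tool_rot": TCP orientation; "force": force on the tool from outside, world axes, zero at the start; "wrist_torque": the same for the moment, N m; "grip_width": finger opening in m; "grasp_force": force on a finger pad.
Only numpy, scipy, OpenCV 4.12 (cv2) and the standard library are available. Lean on these libraries where they do the work, as an engineer would, in place of code of your own. Each camera call takes 0.05 s, during which the arm holds its last target. There are 200 camera calls.

### The job

Gently push up under the tab of the large foam case with a fingertip, flip the lid right over past upright until it rests open by itself, then press the logger's round button inside all the way down and let go. Only touch and push: do not grip, lift or carry anything, do not shove the case out of place or strain it with the fingers, and leave the vial tray, the small case and the tape roll alone.

Things in the scene. Friction and masses are not known exactly. Their poses are not given: they have to be found in the camera images.
- case: The large grey foam case, standing loose on the table but heavy (3 kg): 150 mm deep (its x), 200 mm wide (its y), 100 mm high without the lid, walls 10 mm, inner floor 30 mm above the table. Origin: centre of its underside. Its x axis points from its front (tab side) to its hinge side, which is roughly to the robot's left: the tab sticks out to the robot's right. A white vial rack fills the hinge side inside (from 17 to 63 mm on its x axis) up to 70 mm above the table.
- lid (a joint): The lid's hinge, rad: 0 shut, 1.57 upright, 2.0 fully open on its stop, leaning back past upright. The hinge is nearly free (a little friction and damping): left below about 1.4 the lid falls shut, beyond about 1.55 it falls open and stays by its own weight. The lid is a slab 14 mm thick, about 0.25 kg (0.18 to 0.35), its underside level with the rim of the case when shut.
- lid_tab (a point): Middle of the lower outer edge of the tab: a tongue 90 mm wide and 12 mm thick on the lid's front edge, that sticks out 30 mm beyond the front wall, its underside 100 mm above the table when shut, free underneath. 180 mm from the hinge axis. Moves with the lid; its x axis points along the lid's underside from the tab to the hinge.
- lid_hinge (a point): Middle of the hinge axis, at the top of the rear wall (75 mm behind the case's centre, 100 mm above the table), the axis runs along the y axis of the case.
- logger: White temperature logger lying loose on the inner floor of the case, in its front half: 50 mm (x) by 70 mm (y) by 30 mm high, 0.12 kg. Origin: centre of its underside. Hidden while the lid is shut.
- logger_button (a joint): Travel of the logger's spring button, m: 0 out, 0.006 fully down (about 5 N); it springs back.
- logger_button_top (a point): Centre of the top of the button, a flat grey disc 28 mm across that stands 13 mm above the logger's top, about 73 mm above the table, 5 mm to +y of the logger's centre.
- vial_tray: Bystander, loose: white tray of green-capped vials, 90 x 112 mm, 46 mm high. Origin: centre of its underside.
- small_case: Bystander, loose: small shut foam case without a tab, 96 x 116 mm, 69 mm high. Origin: centre of its underside.
- tape_roll: Bystander, loose: roll of brown tape lying flat beside the case, on its side away from the robot, 80 mm across, 48 mm high. Origin: centre of its underside.

How it is judged (in metres and radians):
On the way, in this order (a step that is already met when the one before it is completed fails the run):
1. the lid rests open past upright by itself, the fingers off it (value of joint lid above 1.9 rad and velocity of joint lid below 0.2 rad/s and contact force between the fingers and case below 0.2 N), for 0.2 s.
2. the logger's button is pressed down, with the lid still open (value of joint logger_button above 0.0045 m and value of joint lid above 1.9 rad), for 0.1 s.
At the end, for the whole second after the job is handed in: The lid leans open on its stop (joint above 1.9 rad) by its own weight, the button has been pressed at least 4.5 mm and is out again, the logger lies flat on the floor of the case, the case stands flat within 40 mm of where it was, and the three bystanders are within 20 mm of where they were (value of joint lid above 1.9 rad and value of joint logger_button below 0.0015 m and distance of case from where it was at the start of the episode below 0.04 m and angle between case's own z axis and vertical below 0.03 rad and linear speed of each of case, logger below 0.02 m/s and z of logger in the frame of case between 0.025 and 0.035 m and angle between logger's own z axis and vertical below 0.08 rad and distance of each of vial_tray, small_case, tape_roll from where it was at the start of the episode below 0.02 m); the robot touches nothing.
It fails at once if the case is lifted or tipped (height (world z) of case above 0.012 m or angle between case's own z axis and vertical above 0.12 rad).
It fails at once if the case is shoved more than 40 mm (distance of case from where it was at the start of the episode above 0.04 m).
It fails at once if the logger is lifted (z of logger in the frame of case above 0.045 m).
It fails at once if the case or its lid is gripped or strained (over 35 N from the fingers) (contact force between the fingers and case above 35 N).
It fails at once if a bystander is disturbed (distance of any of vial_tray, small_case, tape_roll from where it was at the start of the episode above 0.02 m).
It also fails if it takes over 64 s, if anything falls off the work surface, if the arm or the gripper's body presses on something with over 40 N, if the wrist force passes 120 N, or if a joint passes its speed limit or range.

## Working session

There is one attempt and no reset: what is moved stays moved. The work goes in short steps, Python scripts to look and compute and a tool call to move; the robot and the scene stay as the last step left them, time stands still between calls to the robot, and variables do not carry over. Pictures are saved under pics/ and viewed, at most 10 in all, crops included, and the job is handed in when it is done.

Besides the shell and the picture viewer there is one more tool, called after "Emit:" as name([rows], argument=value, ...), one row to a line, values as JSON. servo_tool: Moves the arm, as the interface text tells. Its arguments: {"type":"object","properties":{"plan":{"type":"array","items":{"type":"object","properties":{"xyz":{"type":"array","items":{"type":"number"}},"twist":{"type":"array","items":{"type":"number"}},"jaw":{"type":"number"}}}},"newtons":{"type":"number"}},"required":["plan"]}

```bash
mkdir -p pics; python3 - <<'E'
from cell import env
import cv2,numpy as np
o=env.get_obs();print({k:np.round(v,3) for k,v in o.items()})
for n in("top","scene"):
    c=env.read_camera(n);cv2.imwrite(f"pics/{n}0.png",c["img"][:,:,::-1]);print(n,c["camera_matrix"].tolist(),np.round(c["R"],4).tolist(),c["t"])
E
```

```text
{'time_s': np.float64(0.0), 'qpos': array([-72.873,  18.438,  -4.016,  83.175,   1.295,  78.541,  -3.26 ]), 'joint_velocities': array([-0.094,  0.012, -0.067,  0.   ,  0.08 ,  0.075,  0.087]), 'effort': array([ 1.0000e-03, -4.9130e+01, -4.0400e-01, -3.1253e+01, -6.4000e-02,
        4.4000e-02,  0.0000e+00]), 'tool_pos': array([0.183, 0.624, 0.404]), 'tool_rot': array([-1.79891e+02,  6.00000e-03,  1.63683e+02]), 'force': array([ 0.64 , -0.37 , -0.193]), 'wrist_torque': array([ 0.049, -0.053,  0.002]), 'grasp_force': np.float64(0.0), 'grip_width': np.float64(0.087)}
top [[390.24753103155155, 0.0, 276.561220053542], [0.0, 390.24753103155155, 210.61312069510893], [0.0, 0.0, 1.0]] [[-0.1592, -0.9872, 0.0035], [-0.966, 0.155, -0.2067], [0.2036, -0.0363, -0.9784]] [0.16044231 0.57282405 0.62274979]
scene [[426.5634102172986, 0.0, 279.6881327652759], [0.0, 426.5634102172986, 216.36230726154724], [0.0, 0.0, 1.0]] [[-0.4833, 0.8752, -0.021], [0.5776, 0.3007, -0.7589], [-0.6579, -0.3788, -0.6509]] [ 0.22042589 -0.27874205  1.37470151]
```

View pics/top0.png

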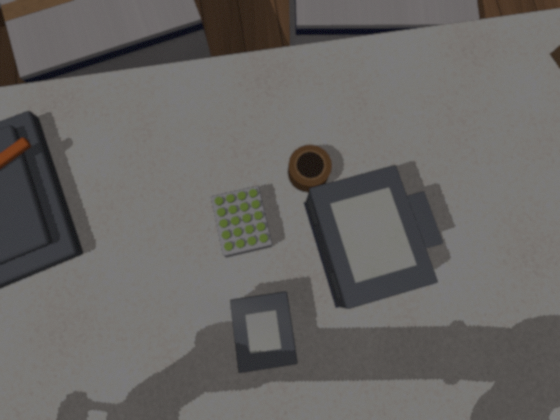

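View pics/scene0.png

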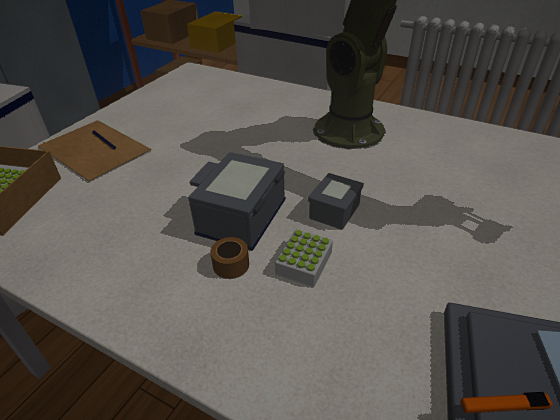

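The top view shows the case lid's light panel around (370,235) and its tab at about (425,220). The tape roll is at (310,167), the tray at (240,220) and the small case at (263,332). The scene view agrees.

```bash
cat >h.py <<'E'
import cv2,numpy as np
from scipy.spatial.transform import Rotation as Rn
def ray(c,px,z):
    px=np.atleast_2d(px).astype(float)
    d=np.c_[px,np.ones(len(px))]@np.linalg.inv(c["camera_matrix"]).T@c["R"]
    C=-c["R"].T@c["t"]; return C+d*((z-C[2])/d[:,2])[:,None]
E
python3 - <<'E'
from cell import env
from h import *
for n,(x0,x1,y0,y1) in {"top":(300,450,155,315),"scene":(185,295,140,260)}.items():
    c=env.read_camera(n);g=cv2.cvtColor(c["img"],cv2.COLOR_RGB2GRAY)
    m=np.zeros_like(g);m[y0:y1,x0:x1]=(g[y0:y1,x0:x1]<95)*255
    cs,h=cv2.findContours(m,cv2.RETR_CCOMP,cv2.CHAIN_APPROX_NONE)
    i=max((k for k in range(len(cs)) if h[0][k][3]>=0),key=lambda k:cv2.contourArea(cs[k]))
    p=cs[i][:,0];W=ray(c,p,.114)
    r=cv2.minAreaRect((W[:,:2]*1000).astype(np.float32));print(n,"panel mm",r)
    if n=="top":
        o=cs[max((k for k in range(len(cs)) if h[0][k][3]<0),key=lambda k:cv2.contourArea(cs[k]))]
        print(np.round(ray(c,cv2.approxPolyDP(o,4,True)[:,0],.112)[:,:2],3).tolist(),cv2.approxPolyDP(o,4,True)[:,0].tolist())
    for nm,(a,b),z in (("tray",(241,221),.046),("small",(263,332),.069),("tape",(310,167),.048)):
        if n=="top":print(nm,ray(c,(a,b),z))
E
```

```text
top panel mm ((519.2117919921875, -74.77801513671875), (133.57260131835938, 103.44375610351562), 6.674851417541504)
[[0.667, 0.016], [0.608, 0.026], [0.601, 0.016], [0.586, 0.025], [0.417, 0.005], [0.412, -0.019], [0.429, -0.159], [0.449, -0.157], [0.462, -0.186], [0.504, -0.182], [0.51, -0.199], [0.532, -0.204], [0.579, -0.199], [0.583, -0.175], [0.625, -0.169], [0.615, -0.035], [0.656, -0.051]] [[300, 155], [300, 190], [307, 193], [303, 203], [335, 307], [351, 308], [437, 282], [433, 269], [449, 258], [440, 232], [449, 227], [449, 213], [439, 186], [424, 186], [414, 162], [336, 180], [341, 155]]
tray [[0.5852648  0.13219658 0.046     ]]
small [[0.3944572  0.12137662 0.069     ]]
tape [[ 0.66398659 -0.00609491  0.048     ]]
scene panel mm ((518.3338012695312, -73.7015151977539), (137.3155975341797, 104.17549896240234), 6.675076961517334)
```

```bash
cat >>h.py <<'E'
yaw=96.67;xc=np.array([np.cos(np.radians(yaw)),np.sin(np.radians(yaw)),0]);yc=np.array([-xc[1],xc[0],0])
C=np.array([.519,-.074,0]);H=C+.075*xc+[0,0,.1]
def tool(a):  # fingers a deg below horizontal towards case x; 90 = down
    z=np.cos(np.radians(a))*xc-np.sin(np.radians(a))*np.array([0,0,1]);y=-yc
    return np.c_[np.cross(y,z),y,z]
def tipT(tip,a): R=tool(a);return np.array(tip)-.182*R[:,2],R
def rel(o,p,R):
    R0=Rn.from_euler("xyz",o["tool_rot"],degrees=True)
    return np.round(R0.inv().apply(np.array(p)-o["tool_pos"])*100,1).tolist(),np.round((R0.inv()*Rn.from_matrix(R)).as_rotvec(degrees=True),1).tolist()
def cs(u,v,z): return C+u*xc+v*yc+[0,0,z]
E
python3 - <<'E'
from cell import env
from h import *
o=env.get_obs()
print(rel(o,[.55,.25,.42],tool(90)))
print(rel(o,[.58,-.1,.42],tool(90)))
E
```

```text
([-45.8, -25.5, -1.6], [-0.1, 0.0, 67.0])
([-58.5, -58.3, -1.5], [-0.1, 0.0, 67.0])
```

Emit:
servo_tool([
  {"xyz": [-46, -25, -1.6], "twist": [0, 0, 67], "jaw": 1},
  {"xyz": [-46, -25, -1.6], "twist": [0, 0, 67], "jaw": 1},
  {"xyz": [-46, -25, -1.6], "twist": [0, 0, 67], "jaw": 1},
  {"xyz": [-46, -25, -1.6], "twist": [0, 0, 67], "jaw": 1},
  {"xyz": [-46, -25, -1.6], "twist": [0, 0, 67], "jaw": 1},
  {"xyz": [-46, -25, -1.6], "twist": [0, 0, 67], "jaw": 1},
  {"xyz": [-46, -25, -1.6], "twist": [0, 0, 67], "jaw": 1},
  {"xyz": [-46, -25, -1.6], "twist": [0, 0, 67], "jaw": 1},
  {"xyz": [-46, -25, -1.6], "twist": [0, 0, 67], "jaw": 1},
  {"xyz": [-46, -25, -1.6], "twist": [0, 0, 67], "jaw": 1},
])

```text
time_s: 1.03
tool_pos: [0.479, 0.3284, 0.4177]
tool_rot: [180.0, -0.0, 96.4]
force: [1.1, 0.6, -0.3]
grip_width: 0.0284
grasp_force: 0.0
```

```bash
python3 - <<'E'
from cell import env
from h import *
o=env.get_obs();print(o["qpos"])
print(rel(o,[.58,-.12,.42],tool(90)))
print(rel(o,[.58,-.32,.40],tool(60)))
E
```

```text
[-51.9257182    9.54904283  16.8393914   92.91779016  -2.83052332
  77.92237534 -28.34301365]
([-45.7, 5.1, -0.2], [0.0, -0.0, -0.3])
([-65.6, 2.8, 1.7], [0.1, 30.0, -0.3])
```

Emit:
servo_tool([
  {"xyz": [-46, 5, 0], "twist": [0, 0, 0], "jaw": 1},
  {"xyz": [-46, 5, 0], "twist": [0, 0, 0], "jaw": 1},
  {"xyz": [-46, 5, 0], "twist": [0, 0, 0], "jaw": 1},
  {"xyz": [-46, 5, 0], "twist": [0, 0, 0], "jaw": 1},
  {"xyz": [-46, 5, 0], "twist": [0, 0, 0], "jaw": 1},
  {"xyz": [-46, 5, 0], "twist": [0, 0, 0], "jaw": 1},
  {"xyz": [-46, 5, 0], "twist": [0, 0, 0], "jaw": 1},
  {"xyz": [-46, 5, 0], "twist": [0, 0, 0], "jaw": 1},
  {"xyz": [-66, 3, 1], "twist": [0, 30, 0], "jaw": 1},
  {"xyz": [-66, 3, 1], "twist": [0, 30, 0], "jaw": 1},
])

```text
time_s: 1.87
tool_pos: [0.5606, -0.0781, 0.4157]
tool_rot: [179.8, -14.7, 96.9]
force: [-0.5, -0.8, -1.3]
grip_width: 0.0003
grasp_force: 0.0
```

```bash
python3 - <<'E'
from cell import env
from h import *
o=env.get_obs();print(o["qpos"])
p,R=tipT(cs(-.17,0,.20),35);print(p,rel(o,p,R))
E
```

```text
[-21.89151763  10.60371213  36.24014806  94.35687244 -20.15072471
  82.7761241   24.63729544]
[ 0.55606202 -0.39092597  0.30439091] ([-32.8, -4.2, 2.9], [0.1, 40.3, 0.3])
```

Emit:
servo_tool([
  {"xyz": [-33, -4, 3], "twist": [0, 40, 0], "jaw": 1},
  {"xyz": [-33, -4, 3], "twist": [0, 40, 0], "jaw": 1},
  {"xyz": [-33, -4, 3], "twist": [0, 40, 0], "jaw": 1},
  {"xyz": [-33, -4, 3], "twist": [0, 40, 0], "jaw": 1},
  {"xyz": [-33, -4, 3], "twist": [0, 40, 0], "jaw": 1},
  {"xyz": [-33, -4, 3], "twist": [0, 40, 0], "jaw": 1},
  {"xyz": [-33, -4, 3], "twist": [0, 40, 0], "jaw": 1},
  {"xyz": [-33, -4, 3], "twist": [0, 40, 0], "jaw": 1},
  {"xyz": [-33, -4, 3], "twist": [0, 40, 0], "jaw": 1},
  {"xyz": [-33, -4, 3], "twist": [0, 40, 0], "jaw": 1},
])

```text
time_s: 2.7
tool_pos: [0.5547, -0.3968, 0.3016]
tool_rot: [-179.7, -54.4, 96.0]
force: [0.8, 0.9, 0.7]
grip_width: 0.0007
grasp_force: 0.0
```

```bash
python3 - <<'E'
from cell import env
from h import *
o=env.get_obs();print(o["qpos"])
for s in ((-.17,0,.20),(-.17,0,.06),(-.10,0,.06)):
  p,R=tipT(cs(*s),35);print(p,rel(o,p,R))
for n in("top","scene"):
    c=env.read_camera(n);cv2.imwrite(f"pics/{n}1.png",c["img"][:,:,::-1])
a=np.hstack([cv2.imread("pics/top1.png")[100:400,150:550],cv2.imread("pics/scene1.png")[60:360,100:500]]);cv2.imwrite("pics/both1.png",a)
E
```

```text
[ 25.90293924  44.37789114  26.77455687  70.15674171 -47.50564507
 117.0308266   57.06474779]
[ 0.55606202 -0.39092597  0.30439091] ([0.6, 0.2, 0.3], [0.2, 0.6, -0.4])
[ 0.55606202 -0.39092597  0.16439091] ([-10.8, 0.3, 8.5], [0.2, 0.6, -0.4])
[ 0.54793147 -0.32139976  0.16439091] ([-6.7, 0.2, 14.1], [0.2, 0.6, -0.4])
```

View pics/both1.png

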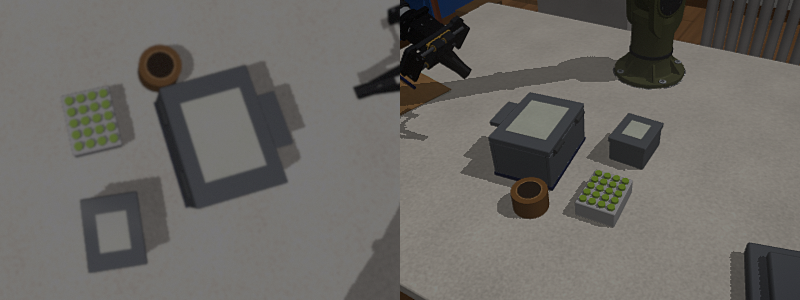

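Both views show the case undisturbed, with the closed fingertip to its right, at (360,92) in the left crop, and level with the tab. Next I go down beside the tab and in under it.

Emit:
servo_tool([
  {"xyz": [-3, 0, 2], "twist": [0, 0, 0], "jaw": 1},
  {"xyz": [-5, 0, 4], "twist": [0, 0, 0], "jaw": 1},
  {"xyz": [-7, 0.1, 5.5], "twist": [0, 0, 0], "jaw": 1},
  {"xyz": [-9, 0.2, 7], "twist": [0, 0, 0], "jaw": 1},
  {"xyz": [-10.5, 0.3, 8.5], "twist": [0, 0, 0], "jaw": 1},
  {"xyz": [-10.5, 0.3, 8.5], "twist": [0, 0, 0], "jaw": 1},
  {"xyz": [-10.5, 0.3, 8.5], "twist": [0, 0, 0], "jaw": 1},
])

```text
time_s: 3.38
tool_pos: [0.5605, -0.3818, 0.1697]
tool_rot: [-180.0, -54.4, 96.9]
force: [0.1, 0.3, -0.1]
grip_width: 0.0005
grasp_force: 0.0
```

```bash
python3 - <<'E'
from cell import env
from h import *
o=env.get_obs();print(o["qpos"],o["force"])
for s in ((-.115,0,.060),(-.092,0,.060),(-.092,0,.08),):
  p,R=tipT(cs(*s),35);print(p,rel(o,p,R))
E
```

```text
[ 25.11157934  51.73086031  25.28522164  74.27903004 -47.77750495
 107.93389795  63.83534793] [ 0.08467346  0.28942191 -0.07026548]
[ 0.54967374 -0.33629824  0.16439091] ([2.3, -0.5, 4.1], [-0.2, 0.6, 0.1])
[ 0.54700227 -0.31345391  0.16439091] ([3.6, -0.5, 6.0], [-0.2, 0.6, 0.1])
[ 0.54700227 -0.31345391  0.18439091] ([5.2, -0.5, 4.8], [-0.2, 0.6, 0.1])
```

Emit:
servo_tool([
  {"xyz": [0.8, -0.1, 1.3], "twist": [0, 0, 0], "jaw": 1},
  {"xyz": [1.6, -0.3, 2.8], "twist": [0, 0, 0], "jaw": 1},
  {"xyz": [2.3, -0.5, 4.1], "twist": [0, 0.6, 0], "jaw": 1},
  {"xyz": [2.8, -0.5, 4.8], "twist": [0, 0.6, 0], "jaw": 1},
  {"xyz": [3.2, -0.5, 5.4], "twist": [0, 0.6, 0], "jaw": 1},
  {"xyz": [3.5, -0.5, 5.9], "twist": [0, 0.6, 0], "jaw": 1},
  {"xyz": [3.5, -0.5, 5.9], "twist": [0, 0.6, 0], "jaw": 1},
])

```text
time_s: 3.97
tool_pos: [0.5469, -0.316, 0.1645]
tool_rot: [179.8, -54.9, 96.9]
force: [0.2, 0.9, -1.0]
grip_width: 0.0007
grasp_force: 0.0
```

```bash
python3 - <<'E'
from cell import env
from h import *
o=env.get_obs();print(o["qpos"],o["force"])
R=Rn.from_euler("xyz",o["tool_rot"],degrees=True).as_matrix();t=o["tool_pos"]+.182*R[:,2]
print("tip case",(t-C)@xc,(t-C)@yc,t[2])
for n in("top","scene"):
    c=env.read_camera(n);cv2.imwrite(f"pics/{n}2.png",c["img"][:,:,::-1])
a=np.hstack([cv2.resize(cv2.imread("pics/top2.png")[140:340,300:500],(400,400)),cv2.resize(cv2.imread("pics/scene2.png")[110:260,130:280],(400,400))]);cv2.imwrite("pics/both2.png",a)
for z,u,a in ((.085,-.092,35),(.105,-.092,35),(.125,-.09,35),(.145,-.085,35)):
  p,R=tipT(cs(u,0,z),a);print(rel(o,p,R))
E
```

```text
[ 20.70795702  46.67532122  24.56620936  84.14940953 -48.24622027
 102.94741168  64.16529029] [ 0.18088818  0.91403849 -0.9842182 ]
tip case -0.09472905808599179 0.00045651535154753 0.059900474289508884
([2.2, 0.0, -1.2], [-0.0, 0.1, 0.1])
([3.8, 0.0, -2.4], [-0.0, 0.1, 0.1])
([5.6, 0.0, -3.4], [-0.0, 0.1, 0.1])
([7.5, 0.1, -4.1], [-0.0, 0.1, 0.1])
```

View pics/both2.png

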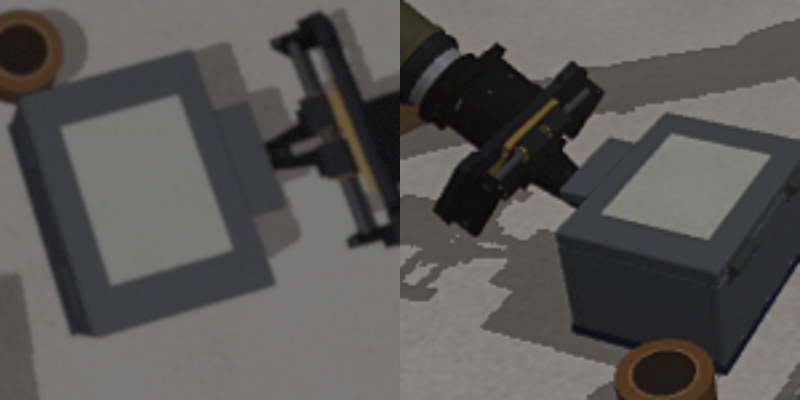

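The closed fingertip is under the tab, at (275,155) in the left crop and (570,185) in the right. Now I lift it along the arc.

```bash
cat >>h.py <<'E'
def arc(th,al=35):
    t=np.radians(th);hz=np.array([.075,.1])
    if th<=35: q=hz+.18*np.array([-np.cos(t),np.sin(t)])+[.011,-.019]
    else: q=hz+.16*np.array([-np.cos(t),np.sin(t)])-[.0054,.0078]
    return tipT(cs(q[0],0,q[1]),al)
def rows(ths):
    from cell import env
    o=env.get_obs();print(o["force"],o["qpos"].round())
    for th in ths: print(th,rel(o,*arc(th)))
E
python3 -c "
from h import *
rows([0,0,2,5,8,11,14,17,20,23])"
```

```text
[ 0.02191281 -0.24473878  0.10799773] [ 21.  47.  25.  84. -48. 103.  64.]
0 ([1.9, 0.1, -1.1], [0.0, 0.1, 0.0])
0 ([1.9, 0.1, -1.1], [0.0, 0.1, 0.0])
2 ([2.4, 0.1, -1.4], [0.0, 0.1, 0.0])
5 ([3.2, 0.1, -1.9], [0.0, 0.1, 0.0])
8 ([4.0, 0.1, -2.4], [0.0, 0.1, 0.0])
11 ([4.9, 0.1, -2.8], [0.0, 0.1, 0.0])
14 ([5.7, 0.1, -3.1], [0.0, 0.1, 0.0])
17 ([6.6, 0.1, -3.5], [0.0, 0.1, 0.0])
20 ([7.5, 0.1, -3.7], [0.0, 0.1, 0.0])
23 ([8.4, 0.1, -4.0], [0.0, 0.1, 0.0])
```

Emit:
servo_tool([
  {"xyz": [1, 0, -0.6], "twist": [0, 0, 0], "jaw": 1},
  {"xyz": [1.9, 0.1, -1.1], "twist": [0, 0, 0], "jaw": 1},
  {"xyz": [2.4, 0.1, -1.4], "twist": [0, 0, 0], "jaw": 1},
  {"xyz": [3.2, 0.1, -1.9], "twist": [0, 0, 0], "jaw": 1},
  {"xyz": [4.0, 0.1, -2.4], "twist": [0, 0, 0], "jaw": 1},
  {"xyz": [4.9, 0.1, -2.8], "twist": [0, 0, 0], "jaw": 1},
  {"xyz": [5.7, 0.1, -3.1], "twist": [0, 0, 0], "jaw": 1},
  {"xyz": [6.6, 0.1, -3.5], "twist": [0, 0, 0], "jaw": 1},
  {"xyz": [7.5, 0.1, -3.7], "twist": [0, 0, 0], "jaw": 1},
  {"xyz": [7.5, 0.1, -3.7], "twist": [0, 0, 0], "jaw": 1},
])

```text
time_s: 4.9
tool_pos: [0.5462, -0.3038, 0.2485]
tool_rot: [179.7, -54.9, 97.0]
force: [0.2, -2.1, -0.2]
grip_width: 0.0005
grasp_force: 0.7
```

```bash
python3 - <<'E'
from h import *
from cell import env
rows([23,27,31,35,39,43,47,51,55,55])
for n in("top","scene"):
    c=env.read_camera(n);cv2.imwrite(f"pics/{n}3.png",c["img"][:,:,::-1])
a=np.hstack([cv2.resize(cv2.imread("pics/top3.png")[140:340,300:500],(400,400)),cv2.resize(cv2.imread("pics/scene3.png")[110:260,130:280],(400,400))]);cv2.imwrite("pics/both3.png",a)
E
```

```text
[ 0.22605714 -2.14436861 -0.17202083] [ 19.  40.  26.  84. -48. 107.  59.]
23 ([0.7, -0.0, -0.2], [0.0, 0.1, 0.2])
27 ([2.0, -0.0, -0.4], [0.0, 0.1, 0.2])
31 ([3.2, -0.0, -0.6], [0.0, 0.1, 0.2])
35 ([4.5, -0.0, -0.6], [0.0, 0.1, 0.2])
39 ([5.6, -0.0, -0.6], [0.0, 0.1, 0.2])
43 ([6.7, -0.0, -0.4], [0.0, 0.1, 0.2])
47 ([7.8, -0.0, -0.2], [0.0, 0.1, 0.2])
51 ([8.9, -0.0, 0.0], [0.0, 0.1, 0.2])
55 ([9.9, 0.0, 0.4], [0.0, 0.1, 0.2])
55 ([9.9, 0.0, 0.4], [0.0, 0.1, 0.2])
```

View pics/both3.png

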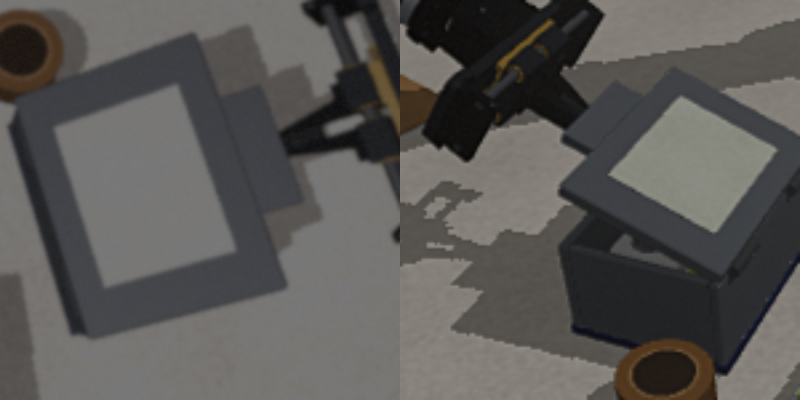

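The lid is about 20° open, resting on the fingertip under the tab at (285,145) in the left crop, and the case has not moved. I continue the arc.

Emit:
servo_tool([
  {"xyz": [0.7, 0, -0.2], "twist": [0, 0, 0], "jaw": 1},
  {"xyz": [2.0, 0, -0.4], "twist": [0, 0, 0], "jaw": 1},
  {"xyz": [3.2, 0, -0.5], "twist": [0, 0, 0], "jaw": 1},
  {"xyz": [4.5, 0, -0.5], "twist": [0, 0, 0], "jaw": 1},
  {"xyz": [5.6, 0, -0.5], "twist": [0, 0, 0], "jaw": 1},
  {"xyz": [6.7, 0, -0.4], "twist": [0, 0, 0], "jaw": 1},
  {"xyz": [7.8, 0, -0.2], "twist": [0, 0, 0], "jaw": 1},
  {"xyz": [8.9, 0, 0], "twist": [0, 0, 0], "jaw": 1},
  {"xyz": [9.9, 0, 0.4], "twist": [0, 0, 0], "jaw": 1},
  {"xyz": [9.9, 0, 0.4], "twist": [0, 0, 0], "jaw": 1},
])

```text
time_s: 5.83
tool_pos: [0.5392, -0.2424, 0.3268]
tool_rot: [179.7, -55.0, 97.1]
force: [-0.2, 0.5, 0.6]
grip_width: 0.0006
grasp_force: 0.3
```

```bash
python3 - <<'E'
from h import *
from cell import env
rows([58,62,66,70,74,78,82,86,90,94,98,102])
for n in("top","scene"):
    c=env.read_camera(n);cv2.imwrite(f"pics/{n}4.png",c["img"][:,:,::-1])
a=np.hstack([cv2.resize(cv2.imread("pics/top4.png")[140:340,300:500],(400,400)),cv2.resize(cv2.imread("pics/scene4.png")[60:260,130:330],(400,400))]);cv2.imwrite("pics/both4.png",a)
E
```

```text
[-0.2238161   0.4828015   0.57945387] [ 14.  30.  25.  89. -48. 108.  52.]
58 ([0.8, -0.0, 0.1], [-0.0, 0.0, 0.2])
62 ([1.8, -0.0, 0.6], [-0.0, 0.0, 0.2])
66 ([2.7, -0.0, 1.1], [-0.0, 0.0, 0.2])
70 ([3.7, -0.0, 1.7], [-0.0, 0.0, 0.2])
74 ([4.6, -0.0, 2.4], [-0.0, 0.0, 0.2])
78 ([5.4, -0.0, 3.1], [-0.0, 0.0, 0.2])
82 ([6.2, -0.0, 3.9], [-0.0, 0.0, 0.2])
86 ([6.9, -0.0, 4.8], [-0.0, 0.0, 0.2])
90 ([7.6, -0.0, 5.7], [-0.0, 0.0, 0.2])
94 ([8.2, -0.0, 6.6], [-0.0, 0.0, 0.2])
98 ([8.8, -0.0, 7.6], [-0.0, 0.0, 0.2])
102 ([9.2, -0.0, 8.6], [-0.0, 0.0, 0.2])
```

View pics/both4.png

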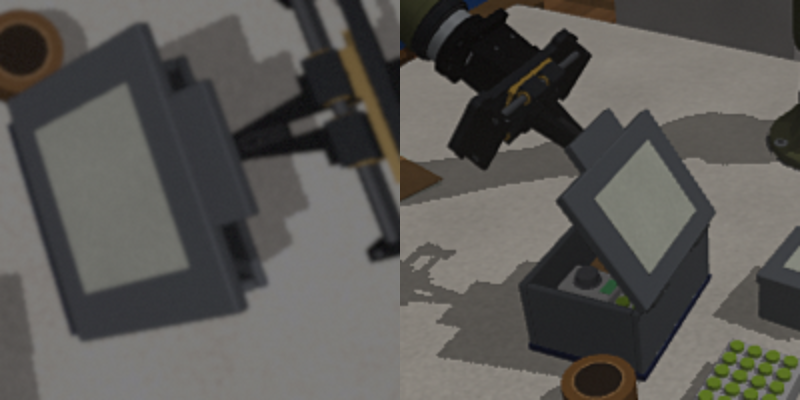

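The lid is about 55° open, held under the tab at (235,150) in the left crop. The logger's grey button is visible at (588,275) in the right crop. I keep going past upright.

Emit:
servo_tool([
  {"xyz": [0.8, 0, 0.2], "twist": [0, 0, 0], "jaw": 1},
  {"xyz": [1.8, 0, 0.6], "twist": [0, 0, 0], "jaw": 1},
  {"xyz": [2.7, 0, 1.1], "twist": [0, 0, 0], "jaw": 1},
  {"xyz": [3.7, 0, 1.7], "twist": [0, 0, 0], "jaw": 1},
  {"xyz": [4.6, 0, 2.4], "twist": [0, 0, 0], "jaw": 1},
  {"xyz": [5.4, 0, 3.1], "twist": [0, 0, 0], "jaw": 1},
  {"xyz": [6.2, 0, 3.9], "twist": [0, 0, 0], "jaw": 1},
  {"xyz": [6.9, 0, 4.8], "twist": [0, 0, 0], "jaw": 1},
  {"xyz": [7.6, 0, 5.7], "twist": [0, 0, 0], "jaw": 1},
  {"xyz": [8.2, 0, 6.6], "twist": [0, 0, 0], "jaw": 1},
])

```text
time_s: 6.77
tool_pos: [0.5268, -0.1426, 0.3541]
tool_rot: [180.0, -54.9, 96.8]
force: [0.9, -0.2, -0.0]
grip_width: 0.0002
grasp_force: 0.0
```

```bash
python3 - <<'E'
from h import *
rows([96,98,100,102,104,106])
E
```

```text
[ 0.87105379 -0.2245805  -0.01717203] [  7.  21.  24.  97. -49. 102.  45.]
96 ([0.5, 0.0, 0.4], [-0.0, 0.1, 0.0])
98 ([0.8, 0.0, 0.9], [-0.0, 0.1, 0.0])
100 ([1.0, 0.0, 1.4], [-0.0, 0.1, 0.0])
102 ([1.2, 0.0, 1.9], [-0.0, 0.1, 0.0])
104 ([1.4, 0.0, 2.4], [-0.0, 0.1, 0.0])
106 ([1.6, 0.0, 3.0], [-0.0, 0.1, 0.0])
```

Emit:
servo_tool([
  {"xyz": [0.5, 0, 0.4], "twist": [0, 0, 0], "jaw": 1},
  {"xyz": [0.8, 0, 0.9], "twist": [0, 0, 0], "jaw": 1},
  {"xyz": [1.0, 0, 1.4], "twist": [0, 0, 0], "jaw": 1},
  {"xyz": [1.2, 0, 1.9], "twist": [0, 0, 0], "jaw": 1},
  {"xyz": [1.4, 0, 2.4], "twist": [0, 0, 0], "jaw": 1},
  {"xyz": [1.4, 0, 2.4], "twist": [0, 0, 0], "jaw": 1},
  {"xyz": [1.4, 0, -2], "twist": [0, 0, 0], "jaw": 1},
  {"xyz": [1.4, 0, -6], "twist": [0, 0, 0], "jaw": 1},
  {"xyz": [1.4, 0, -10], "twist": [0, 0, 0], "jaw": 1},
  {"xyz": [1.4, 0, -12], "twist": [0, 0, 0], "jaw": 1},
])

```text
time_s: 7.6
tool_pos: [0.537, -0.2378, 0.4369]
tool_rot: [179.8, -54.7, 96.6]
force: [0.4, -0.5, -0.9]
grip_width: 0.0004
grasp_force: 0.0
```

```bash
python3 - <<'E'
from h import *
from cell import env
o=env.get_obs();print(o["qpos"].round())
p,R=tipT(cs(-.13,0,.2),85);print(rel(o,p,R))
for n in("top","scene"):
    c=env.read_camera(n);cv2.imwrite(f"pics/{n}5.png",c["img"][:,:,::-1])
a=np.hstack([cv2.resize(cv2.imread("pics/top5.png")[140:340,270:470],(400,400)),cv2.resize(cv2.imread("pics/scene5.png")[60:260,130:330],(400,400))]);cv2.imwrite("pics/both5.png",a)
E
```

```text
[ 14.  24.  26.  83. -49. 115.  43.]
([-3.4, 0.1, 4.8], [0.2, -49.7, -0.2])
```

View pics/both5.png

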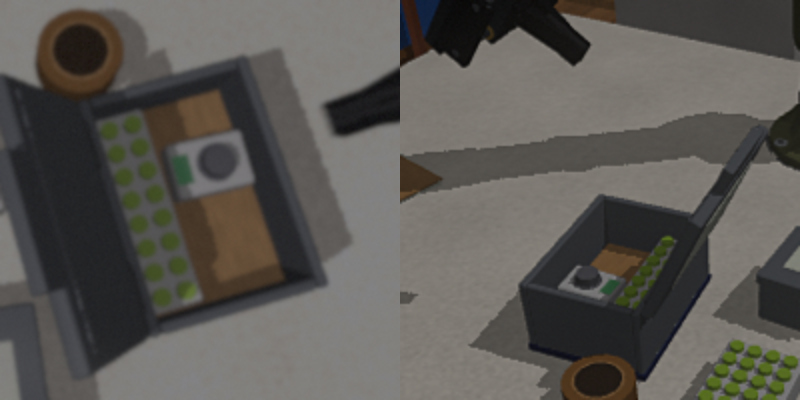

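The lid now leans open on its stop and the fingers are clear. The button disc is at (217,161) in the left crop (full top image about (378,220)) and at (586,272) in the right crop (full scene image about (223,196)).

```bash
python3 - <<'E'
from h import *
from cell import env
W=[]
for n,(u,v) in (("top",(378,220)),("scene",(223,196))):
    c=env.read_camera(n);g=cv2.cvtColor(c["img"],cv2.COLOR_RGB2GRAY)
    k=14;s=g[v-k:v+k,u-k:u+k];m=(s<105).astype(np.uint8)
    nn,l,st,ce=cv2.connectedComponentsWithStats(m)
    i=l[k,k];px=ce[i]+[u-k,v-k];print(n,px,st[i])
    w=ray(c,px,.073)[0];W.append(w);print(w, "eye",ray(c,(u,v),.073)[0],"case",(w-C)@xc,(w-C)@yc)
o=env.get_obs()
b=W[0]
for z in (.2,.12):
  p,R=tipT([b[0],b[1],z],90);print(rel(o,p,R))
E
```

```text
top [378.5210084  220.03641457] [  4   5  22  20 357]
[ 0.54445485 -0.10121868  0.073     ] eye [ 0.54465774 -0.10035359  0.073     ] case -0.029991056314590005 -0.02212109062305513
scene [222.13148148 191.54074074] [  0   0  28  23 540]
[ 0.53426012 -0.11207948  0.073     ] eye [ 0.54765158 -0.1003017   0.073     ] case -0.03959421550613756 -0.010733873824216335
([3.3, 2.2, 13.7], [0.0, -54.9, -0.1])
([-3.3, 2.2, 18.3], [0.0, -54.9, -0.1])
```

Emit:
servo_tool([
  {"xyz": [-3, 0.2, 4], "twist": [0, -7, 0], "jaw": 1},
  {"xyz": [-3, 0.4, 4], "twist": [0, -14, 0], "jaw": 1},
  {"xyz": [-3, 0.7, 5], "twist": [0, -21, 0], "jaw": 1},
  {"xyz": [-2, 1, 6], "twist": [0, -28, 0], "jaw": 1},
  {"xyz": [-1, 1.3, 7.5], "twist": [0, -35, 0], "jaw": 1},
  {"xyz": [0, 1.6, 9], "twist": [0, -42, 0], "jaw": 1},
  {"xyz": [1.5, 1.9, 11], "twist": [0, -49, 0], "jaw": 1},
  {"xyz": [3.3, 2.2, 13.7], "twist": [0, -55, 0], "jaw": 1},
  {"xyz": [3.3, 2.2, 13.7], "twist": [0, -55, 0], "jaw": 1},
  {"xyz": [3.3, 2.2, 13.7], "twist": [0, -55, 0], "jaw": 1},
])

```text
time_s: 8.63
tool_pos: [0.5437, -0.0951, 0.3816]
tool_rot: [-179.9, -0.1, 97.3]
force: [0.2, -0.8, -0.1]
grip_width: 0.0002
grasp_force: 0.0
```

```bash
python3 - <<'E'
from h import *
from cell import env
o=env.get_obs();print(o["qpos"].round(),o["force"])
for z in (.12,.085,.075,.07,.065):
  p,R=tipT([.5445,-.101,z],90);print(rel(o,p,R))
E
```

```text
[-15.   7.  25. 100.  -3.  74.  17.] [ 0.20734406 -0.7705669  -0.14744614]
([-0.6, 0.0, 8.0], [-0.1, -0.1, 0.6])
([-0.6, 0.0, 11.5], [-0.1, -0.1, 0.6])
([-0.6, 0.0, 12.5], [-0.1, -0.1, 0.6])
([-0.6, 0.0, 13.0], [-0.1, -0.1, 0.6])
([-0.6, 0.0, 13.5], [-0.1, -0.1, 0.6])
```

Down to just above the button first, with a check there.

Emit:
servo_tool([
  {"xyz": [-0.6, 0, 2.5], "twist": [0, 0, 0], "jaw": 1},
  {"xyz": [-0.6, 0, 5], "twist": [0, 0, 0], "jaw": 1},
  {"xyz": [-0.6, 0, 7.5], "twist": [0, 0, 0], "jaw": 1},
  {"xyz": [-0.6, 0, 9.5], "twist": [0, 0, 0], "jaw": 1},
  {"xyz": [-0.6, 0, 11], "twist": [0, 0, 0], "jaw": 1},
  {"xyz": [-0.6, 0, 11.5], "twist": [0, 0, 0], "jaw": 1},
  {"xyz": [-0.6, 0, 11.5], "twist": [0, 0, 0], "jaw": 1},
])

```text
time_s: 9.22
tool_pos: [0.5437, -0.1075, 0.2657]
tool_rot: [-179.8, 0.0, 96.6]
force: [-0.1, 1.0, 1.1]
grip_width: 0.0
grasp_force: 0.0
```

```bash
python3 - <<'E'
from h import *
from cell import env
o=env.get_obs();print(o["force"])
p,R=tipT([.5445,-.101,.067],90);print(rel(o,p,R))
for n in("top","scene"):
    c=env.read_camera(n);cv2.imwrite(f"pics/{n}6.png",c["img"][:,:,::-1])
a=np.hstack([cv2.resize(cv2.imread("pics/top6.png")[140:340,270:470],(400,400)),cv2.resize(cv2.imread("pics/scene6.png")[130:250,170:290],(400,400))]);cv2.imwrite("pics/both6.png",a)
E
```

```text
[-0.09887112  1.00968796  1.08170526]
([0.6, 0.2, 1.7], [-0.2, 0.0, -0.1])
```

View pics/both6.png

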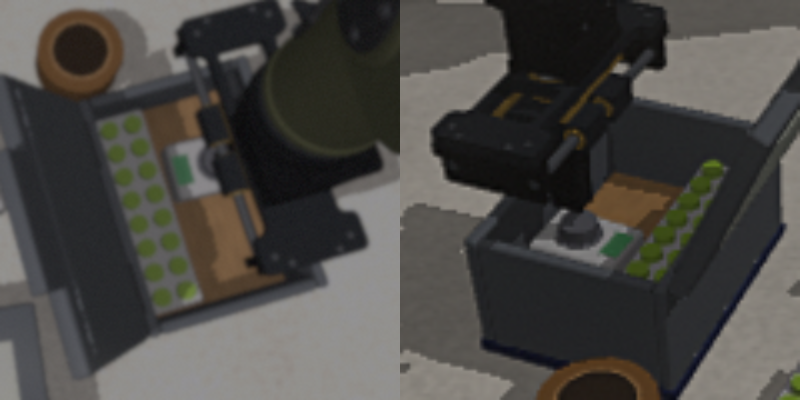

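The fingertip is over the button: tip at about (575,200) and disc at (578,225) in the right crop. I press slowly.

Emit:
servo_tool([
  {"xyz": [0.5, 0.1, 0], "twist": [0, 0, 0], "jaw": 1},
  {"xyz": [0.5, 0.1, 0.5], "twist": [0, 0, 0], "jaw": 1},
  {"xyz": [0.5, 0.1, 1.0], "twist": [0, 0, 0], "jaw": 1},
  {"xyz": [0.5, 0.1, 1.3], "twist": [0, 0, 0], "jaw": 1},
  {"xyz": [0.5, 0.1, 1.5], "twist": [0, 0, 0], "jaw": 1},
  {"xyz": [0.5, 0.1, 1.7], "twist": [0, 0, 0], "jaw": 1},
  {"xyz": [0.5, 0.1, 1.8], "twist": [0, 0, 0], "jaw": 1},
  {"xyz": [0.5, 0.1, 1.8], "twist": [0, 0, 0], "jaw": 1},
  {"xyz": [0.5, 0.1, 1.8], "twist": [0, 0, 0], "jaw": 1},
])

```text
time_s: 10.07
tool_pos: [0.5453, -0.1017, 0.25]
tool_rot: [180.0, 0.0, 96.7]
force: [-1.0, 1.4, 4.7]
grip_width: 0.0006
grasp_force: 2.3
```

Emit:
servo_tool([
  {"xyz": [0, 0, 0.1], "twist": [0, 0, 0], "jaw": 1},
  {"xyz": [0, 0, 0.2], "twist": [0, 0, 0], "jaw": 1},
  {"xyz": [0, 0, 0.3], "twist": [0, 0, 0], "jaw": 1},
  {"xyz": [0, 0, 0.3], "twist": [0, 0, 0], "jaw": 1},
  {"xyz": [0, 0, 0.3], "twist": [0, 0, 0], "jaw": 1},
])

```text
time_s: 10.48
tool_pos: [0.5454, -0.1019, 0.2492]
tool_rot: [180.0, -0.0, 96.7]
force: [-7.3, 3.4, 19.3]
grip_width: -0.0
grasp_force: 9.6
```

The force jumped to 19 N, so the button is on its stop. I release upward.

Emit:
servo_tool([
  {"xyz": [0, 0, 0.3], "twist": [0, 0, 0], "jaw": 1},
  {"xyz": [0, 0, -0.5], "twist": [0, 0, 0], "jaw": 1},
  {"xyz": [0, 0, -2], "twist": [0, 0, 0], "jaw": 1},
  {"xyz": [0, 0, -5], "twist": [0, 0, 0], "jaw": 1},
  {"xyz": [0, 0, -9], "twist": [0, 0, 0], "jaw": 1},
  {"xyz": [-3, 0, -13], "twist": [0, 0, 0], "jaw": 1},
  {"xyz": [-7, 0, -16], "twist": [0, 0, 0], "jaw": 1},
  {"xyz": [-11, 0, -16], "twist": [0, 0, 0], "jaw": 1},
  {"xyz": [-15, 0, -16], "twist": [0, 0, 0], "jaw": 1},
  {"xyz": [-15, 0, -16], "twist": [0, 0, 0], "jaw": 1},
])

```text
time_s: 11.32
tool_pos: [0.5609, -0.2586, 0.408]
tool_rot: [180.0, 0.5, 96.2]
force: [-0.2, -0.6, -0.4]
grip_width: 0.0002
grasp_force: 0.0
```

```bash
python3 - <<'E'
from h import *
from cell import env
print(env.get_obs()["tool_pos"])
for n in("top","scene"):
    c=env.read_camera(n);cv2.imwrite(f"pics/{n}7.png",c["img"][:,:,::-1])
a=np.hstack([cv2.resize(cv2.imread("pics/top7.png")[140:340,270:470],(400,400)),cv2.resize(cv2.imread("pics/scene7.png")[130:250,170:290],(400,400))]);cv2.imwrite("pics/both7.png",a)
E
```

```text
[ 0.56092684 -0.25864474  0.4079893 ]
```

View pics/both7.png

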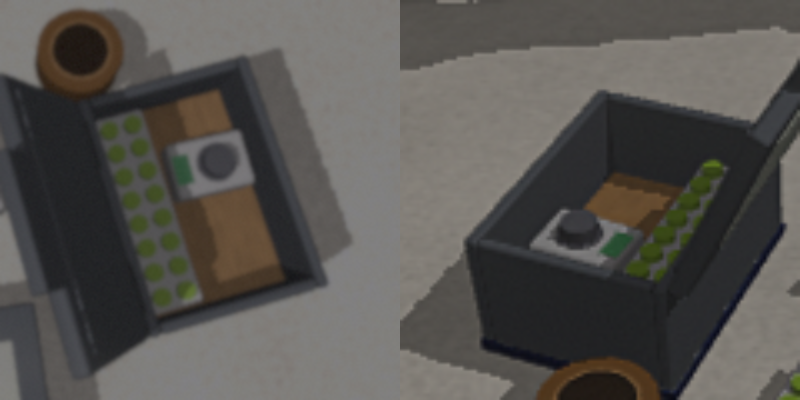

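The lid is open and the button is out again at (217,161) in the left crop. The logger lies flat and nothing else has moved.

```bash
python3 -c "
from cell import env
print(env.sign_off())"
```

```text
the job is handed in; nothing more can be done
None
```

The lid rests open on its stop, the logger's button was pressed fully down (19 N at the stop) and is out again, no shift of the case or bystanders showed in the final pictures, and I handed the job in at about 11 s (the sign-off gave no verdict).

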